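# Put the drip coffee filter together on the mug

### The arm

A 6-joint arm with a two-finger parallel gripper is mounted at the origin on a cart in front of the work surface, level with it; the furniture and walls round the work are solid. World frame = base frame: x ahead of the robot, y to its left, z up, the work surface at z = 0. Lengths are in m, angles in rad, forces in N, time in s.
With the tool pointing down it reaches from about 0.4 to 0.825 m from the base axis. Payload 7 kg.
Tool frame: the origin (TCP) lies at the very end of the fingers, on their centre line; the grasp point (between the pads) lies 19 mm behind it; z points along the fingers, y is the line along which they close (so a half turn about z gives the same grasp; the last joint's range is limited). The gripper opens to 85 mm and grips with 20 to 120 N. Pads are 22 mm wide; open, the fingers measure 114 mm over their backs; the gripper's body (76 mm by 85 mm) begins 54 mm behind the grasp point. The pads swing forward as they close: fully open they stand 13 mm farther back than shut.
Start: joints at [1.548, 0.359, 0.012, 0, -1.224, -0.288], TCP at [0.206, 0.643, 0.195] pointing down, gripper open.
Joint ranges: [-3.07, 3.07], [-1.43, 2.12], [-1.02, 1.25], [-3.03, 1.67], [-3.05, -0], [-3.03, 3.03]. Speed limits (rad/s): [2.39, 2.39, 3.01, 3.14, 3.14, 3.14].

### API

Orientations are given as a 3x3 rotation matrix whose columns are the frame's x, y, z axes.
In Python, from station import * gives the robot as it stands.
- The arm moves only by the tool play_rows, never from a script. Its argument "motion" is a list of rows, each an object of numbers: "grip": the closure, from -1 (fully open) to 1 (shut), so that 0 is half open; "x", "y", "z": the shift along the tool's x, y, z in m; "ax", "ay", "az": the turn, a rotation vector about the tool's x, y, z in degrees. A call has 1 to 12 rows; each row is the pose to reach, as a shift and turn from the pose commanded when the call began, along the tool's axes at that moment; what a row does not reach only later rows make up. A row lasts 1/8 s, in which the tool goes at most 62.5 mm and 10.7 degrees, less where a joint would pass 70% of its speed; a pose out of reach is approached as far as the arm can. A call with a gripper value outside its range is refused whole. The fingers move at their own pace and stop on an object; "squeeze" is the grip in N (left out, the last holds). Time passes only in rows, so rows that repeat a pose let the fingers close. It gives the time, the measured TCP pose, the force, the opening and the grip force at its end, in the units of the state.
- get_obs(): the state, without advancing time (a new reading comes with each control period).
- camera(name): name is "side" or "top"; returns a dict with "pixels" (420x560x3 uint8, blue, green, red), "intrinsics" (3x3 intrinsics, pixels), "R" (3x3) and "t" (3): a world point X has camera coordinates R X + t. Camera axes: x right, y down, z forward; pixel columns grow to the right and rows downward; lengths in m; the calibration is good to about 2 mm. A picture is of the moment at which its call begins. There is no depth.
- finish_job(): hands the job in; it is judged then, once.
The state is a dict: "t": time; "joint_positions": joint angles; "joint_vel": joint speeds; "effort": joint torques, N m; "ee_pos": TCP position; "orientation": TCP orientation; "contact_force": force on the tool from outside, world axes, zero at the start; "wrist_torque": the same for the moment, N m; "width": finger opening in m; "grip_force": force on a finger pad.
Only numpy, scipy, OpenCV 4.12 (cv2) and the standard library are available. Lean on these libraries where they do the work, as an engineer would, in place of code of your own. Each camera call takes 0.05 s, during which the arm holds its last target. There are 200 camera calls.

### The job

Put the washed steel drip coffee filter together on the mug that stands on the kitchen scale: first the wide saucer plate on the mug, collar up, then the brewing cup over the plate's collar, then the press knob-up inside the cup, and last the domed lid over the top of the cup. Let go of each part before fetching the next, and have every part sit level and fully home, with the mug still upright on the scale. Leave the mug of tea, the short tin and the coffee jar where they stand.

Things in the scene. Friction and masses are not known exactly. Their poses are not given: they have to be found in the camera images.
- filter_plate_mid (a point): saucer plate, steel, round, 25 mm high, 90 g: flat brim 110 mm across, 3 mm thick; on top an upright collar 50 mm across, 14 mm high, chamfered 3 mm (grip it here); below a foot 60 mm across, 8 mm deep, on which it stands and which goes into the mug's mouth until the brim rests on the rim. Point: on its axis half-way up, 12.5 mm above the foot's underside, 4.5 mm above the brim's underside; z up
- filter_cup_mid (a point): brewing cup, steel, 120 g: plain round tube, open top, 64 mm outside, 58 mm inside, 60 mm high. Its perforated floor lies 17 to 20 mm above the lower edge; the skirt below the floor slips over the plate's collar, 4 mm to spare all round, until the lower edge rests on the brim. Point: on its axis half-way up, 30 mm above the lower edge; z up
- filter_press_mid (a point): press, steel, 60 g, 60 mm high, round: perforated disc 48 mm across, 4 mm thick, with a stem 8 mm across and on top a steel knob 14 mm across, 17 mm high. Stands on its disc. It goes into the brewing cup, 5 mm to spare all round, disc down on the floor; the knob then stands 20 mm above the cup's rim. Point: on its axis half-way up, 30 mm above the disc's underside; z up
- filter_lid_mid (a point): lid, steel hollow dome, 80 g, 79 mm across at its open mouth, 60 mm high with its black knob (18 mm across, 45 to 60 mm up). Stands mouth down. Its skirt (75 mm inside at the mouth, 70 mm 10 mm up) slips over the brewing cup until an inner ledge 10 mm above the lower edge rests on the cup's rim; the hollow above clears the press. Point: on its axis half-way up, 30 mm above the lower edge; z up
- mug_rim (a point): white china mug with grey-blue dots, standing loose on the scale: 93 mm high, 90 mm across at the rim (about 80 mm inside), with a handle that stands out 36 mm to the mug's -y side; 0.32 kg. Point: centre of its mouth at the height of the rim, z up
- scale_pan (a point): white kitchen scale with a black weighing pan, 134 x 106 mm, 32 mm high, fixed in its place; its front with the display faces the robot. Point: centre of the pan's top face
- other_mug_mid (a point): the mug of tea, white china with leaf sprigs, brown tea in it, standing on the worktop, 95 mm high, 92 mm across, handle standing out 35 mm to its -y side; not to be used or moved. Point: on the axis of its bowl, half-way up
- milk_tin_mid (a point): short green food tin with gold rims, 76 mm across and 58 mm high, to be left where it stands. Point: its centre, half-way up
- coffee_jar_mid (a point): glass jar with a red label and a black lid, 71 mm across and 88 mm high, to be left where it stands. Point: its centre, half-way up
Mind the look-alikes: they are no part of the job. What is shaped like the part that bears filter_lid_mid but blue is not meant.

How it is judged:
By the outcome, as a careful person would: the job done as asked, in the order asked, and still so for the second after the job is handed in, with the robot touching nothing.
It also fails if it takes over 125 s, if anything falls off the work surface, if the arm or the gripper's body presses on something with over 40 N, if the wrist force passes 120 N, or if a joint passes its speed limit or range.

## Working session

There is one attempt and no reset: what is moved stays moved. The work goes in short steps, Python scripts to look and compute and a tool call to move; the robot and the scene stay as the last step left them, time stands still between calls to the robot, and variables do not carry over. Pictures are saved under pics/ and viewed, at most 14 in all, crops included, and the job is handed in when it is done.

Besides the shell and the picture viewer there is one more tool, called after ">>>" by a JSON object that holds its "api" and its "payload", one argument or row to a line. play_rows: Moves the arm, as the interface text tells. Its arguments: {"type":"object","properties":{"motion":{"type":"array","items":{"type":"object","properties":{"grip":{"type":"number"},"x":{"type":"number"},"y":{"type":"number"},"z":{"type":"number"},"ax":{"type":"number"},"ay":{"type":"number"},"az":{"type":"number"}}}},"squeeze":{"type":"number"}},"required":["motion"]}

```bash
mkdir -p pics; ls; python3 - <<'E'
from station import *
import cv2,numpy as np
for n in("side","top"):
    c=camera(n); cv2.imwrite(f"pics/{n}0.png",c["pixels"]); print(n,np.round(c["intrinsics"],1).tolist(),np.round(c["R"],4).tolist(),np.round(c["t"],4).tolist())
o=get_obs()
for k in o: print(k,np.round(o[k],4).tolist())
E
```

```text
pics
side [[520.7, 0.0, 281.5], [0.0, 520.7, 211.2], [0.0, 0.0, 1.0]] [[0.9518, -0.3063, -0.0126], [-0.1539, -0.4418, -0.8838], [0.2652, 0.8432, -0.4676]] [-0.5303, 0.1601, 1.1271]
top [[512.4, 0.0, 286.6], [0.0, 512.4, 206.7], [0.0, 0.0, 1.0]] [[0.0215, -0.9994, -0.0264], [-0.9983, -0.02, -0.054], [0.0535, 0.0275, -0.9982]] [-0.0442, 0.5473, 1.27]
t 0.1
joint_positions [1.5481, 0.3593, 0.0112, -0.0003, -1.2241, -0.2881]
joint_vel [-0.0012, -0.0031, 0.0041, 0.001, 0.0006, -0.0011]
effort [-0.0023, -58.4765, 29.411, 6.9545, -0.0032, 0.0]
ee_pos [0.2063, 0.6422, 0.1943]
orientation [[0.9521, -0.3059, -0.0003], [-0.3059, -0.9521, -0.0014], [0.0001, 0.0015, -1.0]]
contact_force [0.8083, -0.0877, -0.1032]
wrist_torque [0.0431, 0.0017, 0.0169]
grip_force 0.0
width 0.0853
```

View pics/side0.png

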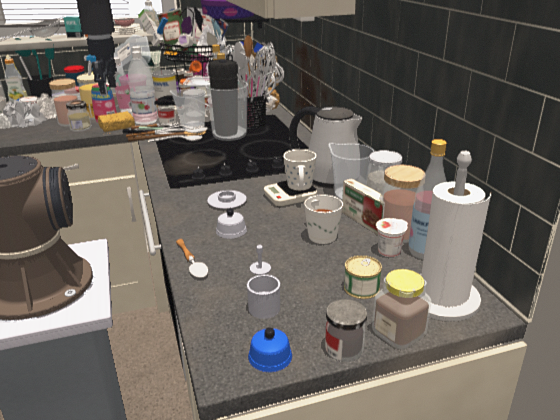

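View pics/top0.png

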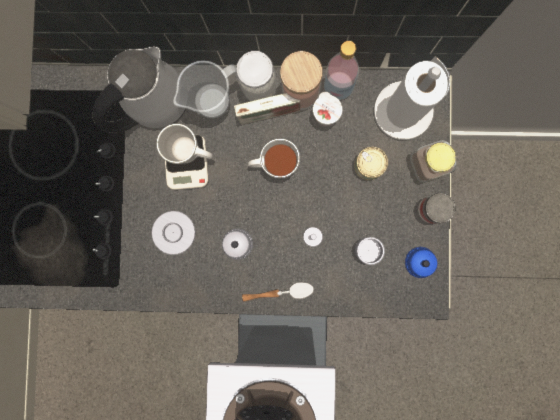

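Side view: plate (227,199), steel lid (231,225), press (260,262), cup (263,297), dotted mug on scale (299,168), tea mug (322,218). Look-alikes: blue lid side (270,350)/top (423,263) is not meant, while the steel lid at top (236,244) is. The tea mug at top (280,160) is not the mug; the scale mug is at top (180,145). The jar and tins are not the cup, which is at top (370,250).

```bash
python3 - <<'E'
import cv2
a=cv2.imread("pics/top0.png")[115:275,140:400]; cv2.imwrite("pics/topc.png",cv2.resize(a,None,fx=3,fy=3,interpolation=2))
b=cv2.imread("pics/side0.png")[140:330,190:350]; cv2.imwrite("pics/sidec.png",cv2.resize(b,None,fx=3.1,fy=3.1,interpolation=2))
E
```

```text
(no output)
```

View pics/topc.png

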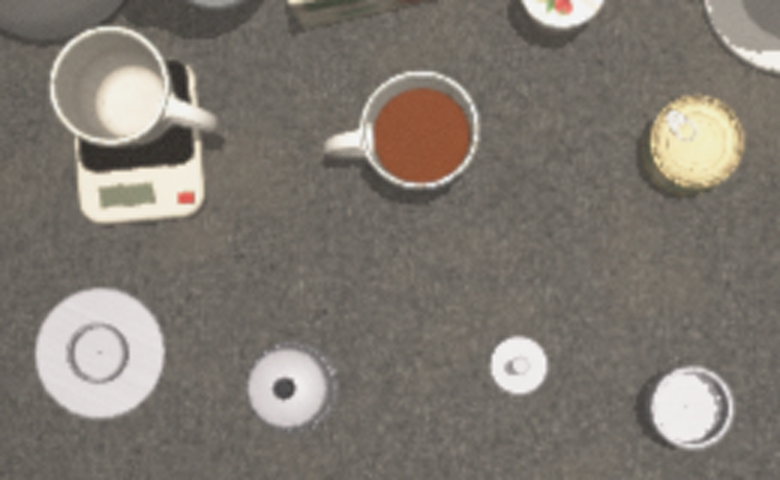

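View pics/sidec.png

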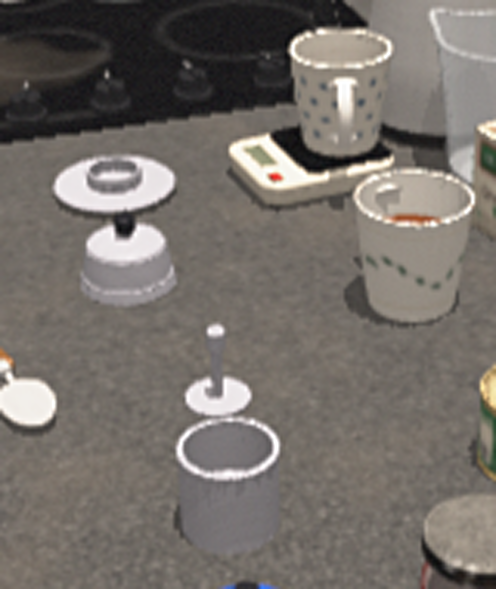

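The crops show (crop pixels) in the top view: plate collar (98,352), steel lid knob (284,388), press disc (519,365), cup rim (692,407), mug rim (110,86). In the side view: collar top (114,167), lid knob (124,216), press knob (215,328), cup rim (228,447), mug rim (341,49). The lid at hand is grey steel with a black knob, not blue.

```bash
cat > h.py <<'E'
import numpy as np, cv2
from station import *
def atz(c,u,v,z):
    K,R,t=[np.array(c[k]) for k in("intrinsics","R","t")]
    d=R.T@np.linalg.inv(K)@[u,v,1]; o=-R.T@t
    return o+d*(z-o[2])/d[2]
def proj(c,X):
    K,R,t=[np.array(c[k]) for k in("intrinsics","R","t")]
    p=K@(R@np.array(X)+t); return p[:2]/p[2]
def rel(target):
    "shift in tool axes from current measured pose"
    o=get_obs(); return np.round(np.array(o["orientation"]).T@(np.array(target)-o["ee_pos"]),4)
E
python3 - <<'E'
from h import *
T=camera("top");S=camera("side")
def t(x,y,z): return np.round(atz(T,140+(x+.5)/3-.5,115+(y+.5)/3-.5,z)[:2],4)
def s(x,y,z): return np.round(atz(S,190+(x+.5)/3.1-.5,140+(y+.5)/3.1-.5,z)[:2],4)
print("plate",t(98,352,.025),t(100,353,.011),s(114,167,.025),s(114,184,.011))
print("lid",t(284,388,.06),s(124,216,.06))
print("press",t(519,365,.004),t(516,366,.06),s(215,328,.06),s(218,396,.004))
print("cup",t(692,407,.06),s(228,447,.06))
print("mug",t(110,86,.125),s(341,49,.125), "foot", s(341,135,.032))
print("tea",t(421,130,.095),s(415,198,.095))
print("tin",t(696,142,.058))
print("mug handle tip",t(215,125,.08))
E
```

```text
plate [0.4785 0.2504] [0.4777 0.2522] [0.4783 0.2579] [0.4761 0.252 ]
lid [0.4528 0.0901] [0.4527 0.0952]
press [ 0.4752 -0.0997] [ 0.4745 -0.096 ] [ 0.4757 -0.094 ] [ 0.4753 -0.0969]
cup [ 0.4449 -0.2369] [ 0.4449 -0.2345]
mug [0.684 0.223] [0.6832 0.2227] foot [0.6898 0.2404]
tea [ 0.6585 -0.017 ] [ 0.6589 -0.0156]
tin [ 0.6581 -0.2377]
mug handle tip [0.6618 0.1486]
```

>>> {"api": "play_rows", "payload": {
  "motion": [
    {"x": 0.378,"y": 0.289,"z": 0.045,"az": -17.8,"grip": -0.5},
    {"x": 0.378,"y": 0.289,"z": 0.045,"az": -17.8,"grip": -0.5},
    {"x": 0.378,"y": 0.289,"z": 0.045,"az": -17.8,"grip": -0.5},
    {"x": 0.378,"y": 0.289,"z": 0.045,"az": -17.8,"grip": -0.5},
    {"x": 0.378,"y": 0.289,"z": 0.045,"az": -17.8,"grip": -0.5},
    {"x": 0.378,"y": 0.289,"z": 0.045,"az": -17.8,"grip": -0.5},
    {"x": 0.378,"y": 0.289,"z": 0.045,"az": -17.8,"grip": -0.5},
    {"x": 0.378,"y": 0.289,"z": 0.045,"az": -17.8,"grip": -0.5},
    {"x": 0.378,"y": 0.289,"z": 0.045,"az": -17.8,"grip": -0.5},
    {"x": 0.378,"y": 0.289,"z": 0.045,"az": -17.8,"grip": -0.5},
    {"x": 0.378,"y": 0.289,"z": 0.045,"az": -17.8,"grip": -0.5},
    {"x": 0.378,"y": 0.289,"z": 0.045,"az": -17.8,"grip": -0.5}
  ],
  "squeeze": 30
}}

```text
schema error: expected keys grip, x, y, z, ax, ay, az
```

>>> {"api": "play_rows", "payload": {
  "motion": [
    {"grip": -0.5,"x": 0.378,"y": 0.289,"z": 0.045,"ax": 0,"ay": 0,"az": -17.8},
    {"grip": -0.5,"x": 0.378,"y": 0.289,"z": 0.045,"ax": 0,"ay": 0,"az": -17.8},
    {"grip": -0.5,"x": 0.378,"y": 0.289,"z": 0.045,"ax": 0,"ay": 0,"az": -17.8},
    {"grip": -0.5,"x": 0.378,"y": 0.289,"z": 0.045,"ax": 0,"ay": 0,"az": -17.8},
    {"grip": -0.5,"x": 0.378,"y": 0.289,"z": 0.045,"ax": 0,"ay": 0,"az": -17.8},
    {"grip": -0.5,"x": 0.378,"y": 0.289,"z": 0.045,"ax": 0,"ay": 0,"az": -17.8},
    {"grip": -0.5,"x": 0.378,"y": 0.289,"z": 0.045,"ax": 0,"ay": 0,"az": -17.8},
    {"grip": -0.5,"x": 0.378,"y": 0.289,"z": 0.045,"ax": 0,"ay": 0,"az": -17.8},
    {"grip": -0.5,"x": 0.378,"y": 0.289,"z": 0.045,"ax": 0,"ay": 0,"az": -17.8},
    {"grip": -0.5,"x": 0.378,"y": 0.289,"z": 0.045,"ax": 0,"ay": 0,"az": -17.8},
    {"grip": -0.5,"x": 0.378,"y": 0.289,"z": 0.045,"ax": 0,"ay": 0,"az": -17.8},
    {"grip": -0.5,"x": 0.378,"y": 0.289,"z": 0.045,"ax": 0,"ay": 0,"az": -17.8}
  ],
  "squeeze": 30
}}

```text
t: 1.7
ee_pos: [0.4775, 0.2527, 0.1502]
orientation: [[1.0, 0.001, 0.0], [0.001, -1.0, 0.0], [0.0, -0.0, -1.0]]
contact_force: [-0.3, 0.9, -0.2]
width: 0.0639
grip_force: 0.0
```

>>> {"api": "play_rows", "payload": {
  "motion": [
    {"grip": -0.5,"x": 0,"y": 0.001,"z": 0.06,"ax": 0,"ay": 0,"az": 0},
    {"grip": -0.5,"x": 0,"y": 0.001,"z": 0.1,"ax": 0,"ay": 0,"az": 0},
    {"grip": -0.5,"x": 0,"y": 0.001,"z": 0.12,"ax": 0,"ay": 0,"az": 0},
    {"grip": -0.5,"x": 0,"y": 0.001,"z": 0.128,"ax": 0,"ay": 0,"az": 0},
    {"grip": -0.5,"x": 0,"y": 0.001,"z": 0.128,"ax": 0,"ay": 0,"az": 0}
  ]
}}

```text
t: 2.33
ee_pos: [0.4779, 0.2513, 0.0222]
orientation: [[1.0, 0.001, -0.0], [0.001, -1.0, -0.0], [-0.0, 0.0, -1.0]]
contact_force: [-0.2, 0.9, 0.9]
width: 0.0638
grip_force: 0.0
```

```bash
python3 - <<'E'
from h import *
S=camera("side");T=camera("top")
a=S["pixels"][130:250,170:300]; b=T["pixels"][170:290,110:240]
cv2.imwrite("pics/p1.png",np.hstack([cv2.resize(a,(400,369),interpolation=2),cv2.resize(b,(400,369),interpolation=2)]))
o=get_obs();print(o["ee_pos"],o["joint_positions"],proj(S,o["ee_pos"]))
E
```

```text
[0.47841158 0.25160381 0.02307377] [ 8.47054157e-01  3.16654781e-01 -5.00171515e-01  2.82887321e-04
 -7.52473833e-01  7.24003096e-01] [227.00444961 195.08454697]
```

View pics/p1.png

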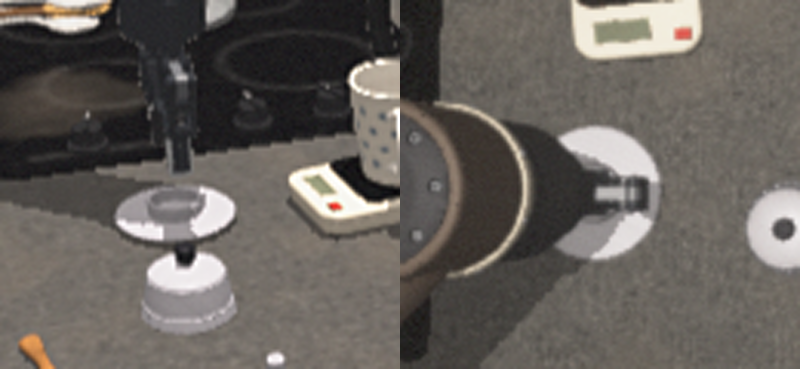

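Picture: fingers straddle the collar, near fingertip ends at side pixel (228,186), still above the collar (227,195).

```bash
python3 - <<'E'
from h import *
S=camera("side")
for y in(.219,.208):
  for z in (.022,.026,.03,.034): print(y,z,proj(S,[.478,y,z]))
E
```

```text
0.219 0.022 [229.4736717  200.39897495]
0.219 0.026 [229.38701847 199.09424548]
0.219 0.03 [229.30013767 197.7860894 ]
0.219 0.034 [229.21302839 196.47449317]
0.208 0.022 [230.3700655  202.11159463]
0.208 0.026 [230.28402836 200.80058601]
0.208 0.03 [230.19776378 199.48611171]
0.208 0.034 [230.11127085 198.16815798]
```

>>> {"api": "play_rows", "payload": {
  "motion": [
    {"grip": -0.5,"x": 0,"y": 0,"z": 0.005,"ax": 0,"ay": 0,"az": 0},
    {"grip": -0.5,"x": 0,"y": 0,"z": 0.009,"ax": 0,"ay": 0,"az": 0},
    {"grip": -0.5,"x": 0,"y": 0,"z": 0.009,"ax": 0,"ay": 0,"az": 0}
  ]
}}

```text
t: 2.85
ee_pos: [0.4777, 0.2506, 0.0128]
orientation: [[1.0, -0.0, -0.0], [-0.0, -1.0, -0.0], [-0.0, 0.0, -1.0]]
contact_force: [-0.8, -0.7, 0.1]
width: 0.064
grip_force: 0.0
```

```bash
python3 - <<'E'
from h import *
S=camera("side")
a=S["pixels"][140:230,170:290]
cv2.imwrite("pics/p2.png",cv2.resize(a,(720,540),interpolation=2))
print(S["t"],get_obs()["ee_pos"])
E
```

```text
[-0.53032643  0.16011832  1.12711284] [0.47787109 0.250741   0.01294287]
```

View pics/p2.png

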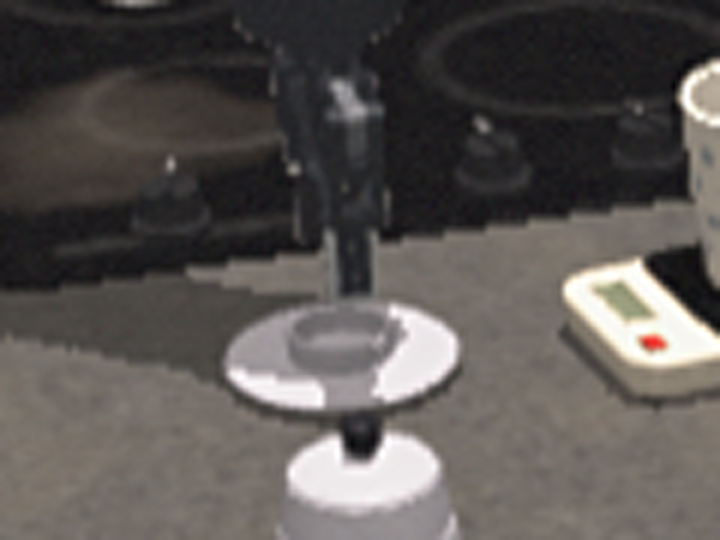

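Picture: a finger's tip ends at side (228.7,189.7), above/behind the collar at (227,196); nothing in front of the collar, which doesn't fit a tip at z≈.02. I'll check it against the start picture.

```bash
python3 - <<'E'
from h import *
S=camera("side");T=camera("top")
print("start TCP",proj(S,[.206,.643,.195]),proj(T,[.206,.643,.195]))
for y in(.288,.295,.213,.205):
  for z in(.02,.04,.06): print(y,z,proj(S,[.478,y,z]).round(1),proj(T,[.478,y,z]).round(1))
a=cv2.imread("pics/side0.png")[20:140,60:160]
print(np.round(get_obs()["contact_force"],2))
cv2.imwrite("pics/p3.png",np.hstack([cv2.resize(a,(400,480),interpolation=2),cv2.resize(T["pixels"][170:290,120:220],(400,480),interpolation=2)]))
E
```

```text
start TCP [111.30687671 106.60257285] [-32.50937848 354.34620645]
0.288 0.02 [224.2 190.8] [157.9 231.9]
0.288 0.04 [223.7 184.4] [155.7 231.9]
0.288 0.06 [223.2 178. ] [153.4 231.8]
0.295 0.02 [223.6 189.8] [155.2 231.8]
0.295 0.04 [223.2 183.4] [152.9 231.8]
0.295 0.06 [222.7 177. ] [150.5 231.8]
0.213 0.02 [230. 202.] [187.7 232.5]
0.213 0.04 [229.6 195.4] [185.9 232.5]
0.213 0.06 [229.1 188.8] [184.1 232.5]
0.205 0.02 [230.7 203.2] [190.9 232.6]
0.205 0.04 [230.2 196.6] [189.1 232.6]
0.205 0.06 [229.8 190. ] [187.4 232.5]
[ 0.65 -0.32  0.23]
```

View pics/p3.png

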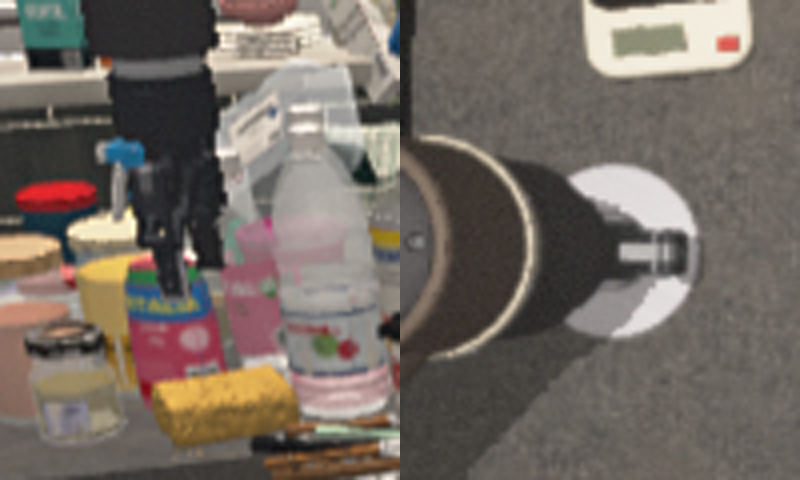

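>>> {"api": "play_rows", "payload": {
  "motion": [
    {"grip": -0.5,"x": 0,"y": 0,"z": 0.003,"ax": 0,"ay": 0,"az": 0},
    {"grip": -0.5,"x": 0,"y": 0,"z": 0.004,"ax": 0,"ay": 0,"az": 0},
    {"grip": -0.5,"x": 0,"y": 0,"z": 0.004,"ax": 0,"ay": 0,"az": 0}
  ]
}}

```text
t: 3.38
ee_pos: [0.4779, 0.2508, 0.009]
orientation: [[1.0, -0.0, -0.0], [-0.0, -1.0, -0.0], [-0.0, 0.0, -1.0]]
contact_force: [0.3, -0.1, 0.2]
width: 0.0638
grip_force: 0.0
```

>>> {"api": "play_rows", "payload": {
  "motion": [
    {"grip": -0.2,"x": 0,"y": 0,"z": 0,"ax": 0,"ay": 0,"az": 0},
    {"grip": -0.1,"x": 0,"y": 0,"z": 0,"ax": 0,"ay": 0,"az": 0},
    {"grip": -0.1,"x": 0,"y": 0,"z": 0,"ax": 0,"ay": 0,"az": 0},
    {"grip": -0.1,"x": 0,"y": 0,"z": 0,"ax": 0,"ay": 0,"az": 0}
  ],
  "squeeze": 20
}}

```text
t: 3.88
ee_pos: [0.478, 0.2509, 0.0091]
orientation: [[1.0, -0.0, 0.0], [-0.0, -1.0, 0.0], [0.0, -0.0, -1.0]]
contact_force: [-0.2, -0.2, 0.3]
width: 0.0467
grip_force: 0.0
```

The fingers closed past 50 mm without touching the collar. So the real fingertips stand well above the reported TCP, by about 45 mm, as the pictures said. I'll reopen and descend by feel.

>>> {"api": "play_rows", "payload": {
  "motion": [
    {"grip": -0.5,"x": 0,"y": 0,"z": 0,"ax": 0,"ay": 0,"az": 0},
    {"grip": -0.5,"x": 0,"y": 0,"z": 0,"ax": 0,"ay": 0,"az": 0},
    {"grip": -0.5,"x": 0,"y": 0,"z": 0.006,"ax": 0,"ay": 0,"az": 0},
    {"grip": -0.5,"x": 0,"y": 0,"z": 0.012,"ax": 0,"ay": 0,"az": 0},
    {"grip": -0.5,"x": 0,"y": 0,"z": 0.018,"ax": 0,"ay": 0,"az": 0},
    {"grip": -0.5,"x": 0,"y": 0,"z": 0.022,"ax": 0,"ay": 0,"az": 0},
    {"grip": -0.5,"x": 0,"y": 0,"z": 0.022,"ax": 0,"ay": 0,"az": 0}
  ]
}}

```text
t: 4.75
ee_pos: [0.4777, 0.2506, -0.0134]
orientation: [[1.0, -0.0, -0.001], [-0.0, -1.0, -0.001], [-0.001, 0.001, -1.0]]
contact_force: [-0.9, 0.2, -0.6]
width: 0.0644
grip_force: 0.0
```

```bash
python3 - <<'E'
from h import *
S=camera("side")
a=S["pixels"][140:230,170:290]
cv2.imwrite("pics/p4.png",cv2.resize(a,(720,540),interpolation=2))
print(get_obs()["ee_pos"])
E
```

```text
[ 0.47788299  0.25080547 -0.01309604]
```

View pics/p4.png

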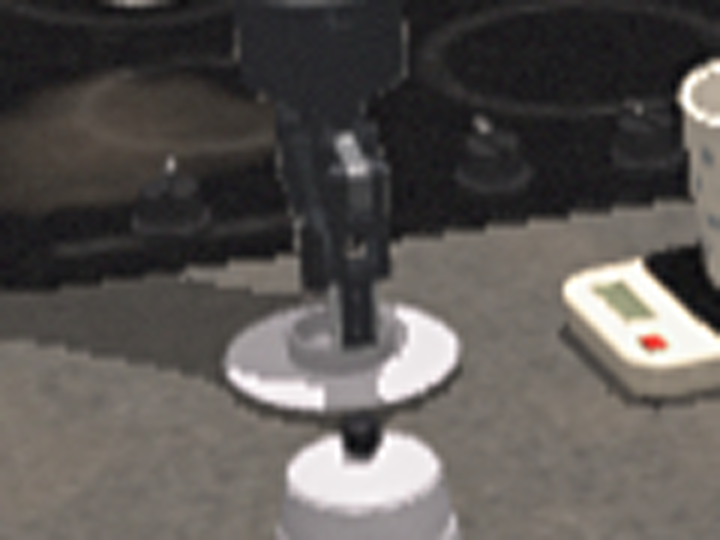

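Picture: near fingertip now at (229.7,197.8), i.e. z≈.033 with reported TCP −.013. The offset is about 46 mm at this opening, so I go on down with care.

>>> {"api": "play_rows", "payload": {
  "motion": [
    {"grip": -0.5,"x": 0,"y": 0,"z": 0.006,"ax": 0,"ay": 0,"az": 0},
    {"grip": -0.5,"x": 0,"y": 0,"z": 0.012,"ax": 0,"ay": 0,"az": 0},
    {"grip": -0.5,"x": 0,"y": 0,"z": 0.016,"ax": 0,"ay": 0,"az": 0},
    {"grip": -0.5,"x": 0,"y": 0,"z": 0.016,"ax": 0,"ay": 0,"az": 0}
  ]
}}

```text
t: 5.3
ee_pos: [0.4777, 0.2506, -0.0294]
orientation: [[1.0, -0.0, -0.001], [-0.0, -1.0, -0.001], [-0.001, 0.001, -1.0]]
contact_force: [0.3, -0.5, 0.7]
width: 0.0638
grip_force: 0.0
```

>>> {"api": "play_rows", "payload": {
  "motion": [
    {"grip": -0.3,"x": 0,"y": 0,"z": 0,"ax": 0,"ay": 0,"az": 0},
    {"grip": 0.1,"x": 0,"y": 0,"z": 0,"ax": 0,"ay": 0,"az": 0},
    {"grip": 0.1,"x": 0,"y": 0,"z": 0,"ax": 0,"ay": 0,"az": 0},
    {"grip": 0.1,"x": 0,"y": 0,"z": 0,"ax": 0,"ay": 0,"az": 0}
  ],
  "squeeze": 30
}}

```text
t: 5.8
ee_pos: [0.4791, 0.2524, -0.0278]
orientation: [[1.0, 0.001, 0.002], [0.001, -1.0, 0.002], [0.002, -0.002, -1.0]]
contact_force: [-0.8, 3.8, 5.3]
width: 0.0484
grip_force: 33.9
```

>>> {"api": "play_rows", "payload": {
  "motion": [
    {"grip": -0.3,"x": 0,"y": 0,"z": 0,"ax": 0,"ay": 0,"az": 0},
    {"grip": -0.3,"x": 0,"y": -0.001,"z": 0,"ax": 0,"ay": 0,"az": 0},
    {"grip": -0.3,"x": 0,"y": -0.001,"z": 0.001,"ax": 0,"ay": 0,"az": 0},
    {"grip": -0.3,"x": 0,"y": -0.001,"z": 0.002,"ax": 0,"ay": 0,"az": 0},
    {"grip": -0.3,"x": 0,"y": -0.001,"z": 0.003,"ax": 0,"ay": 0,"az": 0},
    {"grip": -0.3,"x": 0,"y": -0.001,"z": 0.003,"ax": 0,"ay": 0,"az": 0}
  ]
}}

```text
t: 6.55
ee_pos: [0.4779, 0.2517, -0.0294]
orientation: [[1.0, 0.001, 0.001], [0.001, -1.0, -0.0], [0.001, 0.0, -1.0]]
contact_force: [-11.6, -3.8, 31.8]
width: 0.0554
grip_force: 16.3
```

>>> {"api": "play_rows", "payload": {
  "motion": [
    {"grip": -0.3,"x": 0,"y": 0,"z": -0.0055,"ax": 0,"ay": 0,"az": 0},
    {"grip": -0.3,"x": 0,"y": 0,"z": -0.0055,"ax": 0,"ay": 0,"az": 0},
    {"grip": 0.1,"x": 0,"y": 0,"z": -0.0055,"ax": 0,"ay": 0,"az": 0},
    {"grip": 0.1,"x": 0,"y": 0,"z": -0.0055,"ax": 0,"ay": 0,"az": 0},
    {"grip": 0.1,"x": 0,"y": 0,"z": -0.0055,"ax": 0,"ay": 0,"az": 0}
  ]
}}

```text
t: 7.18
ee_pos: [0.478, 0.2519, -0.0263]
orientation: [[1.0, 0.0, -0.0], [0.0, -1.0, -0.0], [-0.0, 0.0, -1.0]]
contact_force: [-2.9, -0.1, 8.0]
width: 0.0483
grip_force: 29.7
```

>>> {"api": "play_rows", "payload": {
  "motion": [
    {"grip": 0.2,"x": 0,"y": 0,"z": -0.002,"ax": 0,"ay": 0,"az": 0},
    {"grip": 0.2,"x": 0,"y": 0,"z": -0.01,"ax": 0,"ay": 0,"az": 0},
    {"grip": 0.2,"x": 0,"y": 0,"z": -0.04,"ax": 0,"ay": 0,"az": 0},
    {"grip": 0.2,"x": 0,"y": 0,"z": -0.09,"ax": 0,"ay": 0,"az": 0},
    {"grip": 0.2,"x": 0,"y": 0,"z": -0.14,"ax": 0,"ay": 0,"az": 0},
    {"grip": 0.2,"x": 0,"y": 0,"z": -0.18,"ax": 0,"ay": 0,"az": 0},
    {"grip": 0.2,"x": 0,"y": 0,"z": -0.18,"ax": 0,"ay": 0,"az": 0},
    {"grip": 0.2,"x": 0,"y": 0,"z": -0.18,"ax": 0,"ay": 0,"az": 0}
  ],
  "squeeze": 45
}}

```text
t: 8.18
ee_pos: [0.4774, 0.2516, 0.1532]
orientation: [[1.0, -0.0, -0.001], [-0.0, -1.0, -0.0], [-0.001, 0.0, -1.0]]
contact_force: [-0.0, -0.9, -1.9]
width: 0.0479
grip_force: 46.7
```

```bash
python3 - <<'E'
from h import *
S=camera("side");T=camera("top")
a=S["pixels"][80:230,170:320]; b=T["pixels"][150:270,110:230]
cv2.imwrite("pics/p5.png",np.hstack([cv2.resize(a,(400,400),interpolation=2),cv2.resize(b,(400,400),interpolation=2)]))
o=get_obs();print(o["ee_pos"],o["contact_force"])
E
```

```text
[0.47721289 0.2512584  0.15232867] [-0.31367266  0.1553353  -1.44022665]
```

View pics/p5.png

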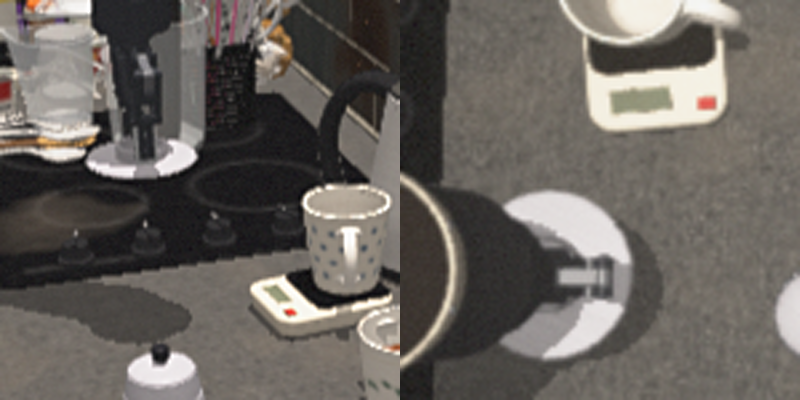

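Picture: the plate hangs level in the grip, lifted about 18 cm. Next, over the mug.

>>> {"api": "play_rows", "payload": {
  "motion": [
    {"grip": 0.2,"x": 0.05,"y": 0.007,"z": 0,"ax": 0,"ay": 0,"az": 0},
    {"grip": 0.2,"x": 0.1,"y": 0.014,"z": 0,"ax": 0,"ay": 0,"az": 0},
    {"grip": 0.2,"x": 0.15,"y": 0.021,"z": 0,"ax": 0,"ay": 0,"az": 0},
    {"grip": 0.2,"x": 0.19,"y": 0.027,"z": 0,"ax": 0,"ay": 0,"az": 0},
    {"grip": 0.2,"x": 0.2065,"y": 0.029,"z": 0,"ax": 0,"ay": 0,"az": 0},
    {"grip": 0.2,"x": 0.2065,"y": 0.029,"z": 0,"ax": 0,"ay": 0,"az": 0},
    {"grip": 0.2,"x": 0.2065,"y": 0.029,"z": 0.03,"ax": 0,"ay": 0,"az": 0},
    {"grip": 0.2,"x": 0.2065,"y": 0.029,"z": 0.045,"ax": 0,"ay": 0,"az": 0},
    {"grip": 0.2,"x": 0.2065,"y": 0.029,"z": 0.055,"ax": 0,"ay": 0,"az": 0},
    {"grip": 0.2,"x": 0.2065,"y": 0.029,"z": 0.058,"ax": 0,"ay": 0,"az": 0},
    {"grip": 0.2,"x": 0.2065,"y": 0.029,"z": 0.058,"ax": 0,"ay": 0,"az": 0}
  ]
}}

```text
t: 9.65
ee_pos: [0.6846, 0.223, 0.0962]
orientation: [[1.0, 0.0, 0.001], [0.0, -1.0, 0.0], [0.001, -0.0, -1.0]]
contact_force: [1.3, -0.4, -0.3]
width: 0.0479
grip_force: 46.7
```

>>> {"api": "play_rows", "payload": {
  "motion": [
    {"grip": 0.2,"x": 0,"y": 0,"z": 0.002,"ax": 0,"ay": 0,"az": 0},
    {"grip": 0.2,"x": 0,"y": 0,"z": 0.004,"ax": 0,"ay": 0,"az": 0},
    {"grip": 0.2,"x": 0,"y": 0,"z": 0.005,"ax": 0,"ay": 0,"az": 0},
    {"grip": 0.2,"x": 0,"y": 0,"z": 0.005,"ax": 0,"ay": 0,"az": 0}
  ]
}}

```text
t: 10.15
ee_pos: [0.6845, 0.2228, 0.0907]
orientation: [[1.0, -0.0, 0.0], [-0.0, -1.0, -0.0], [0.0, 0.0, -1.0]]
contact_force: [-0.0, 0.1, -0.8]
width: 0.0475
grip_force: 46.7
```

>>> {"api": "play_rows", "payload": {
  "motion": [
    {"grip": 0.2,"x": 0,"y": 0,"z": 0.001,"ax": 0,"ay": 0,"az": 0},
    {"grip": 0.2,"x": 0,"y": 0,"z": 0.002,"ax": 0,"ay": 0,"az": 0},
    {"grip": 0.2,"x": 0,"y": 0,"z": 0.002,"ax": 0,"ay": 0,"az": 0}
  ]
}}

```text
t: 10.52
ee_pos: [0.685, 0.2228, 0.0904]
orientation: [[1.0, 0.0, 0.002], [0.0, -1.0, 0.0], [0.002, -0.0, -1.0]]
contact_force: [-3.0, -1.2, 7.8]
width: 0.0477
grip_force: 47.5
```

```bash
python3 - <<'E'
from h import *
S=camera("side")
a=S["pixels"][100:220,240:370]
cv2.imwrite("pics/p6.png",cv2.resize(a,(650,600),interpolation=2))
o=get_obs();print(o["ee_pos"],o["contact_force"])
for z in(.125,.128): print(proj(S,[.6845,.223,z]))
E
```

```text
[0.68499389 0.22282222 0.0904172 ] [-3.19812622 -0.9233386   8.3561737 ]
[300.08213922 155.37031143]
[300.08656562 154.3548998 ]
```

View pics/p6.png

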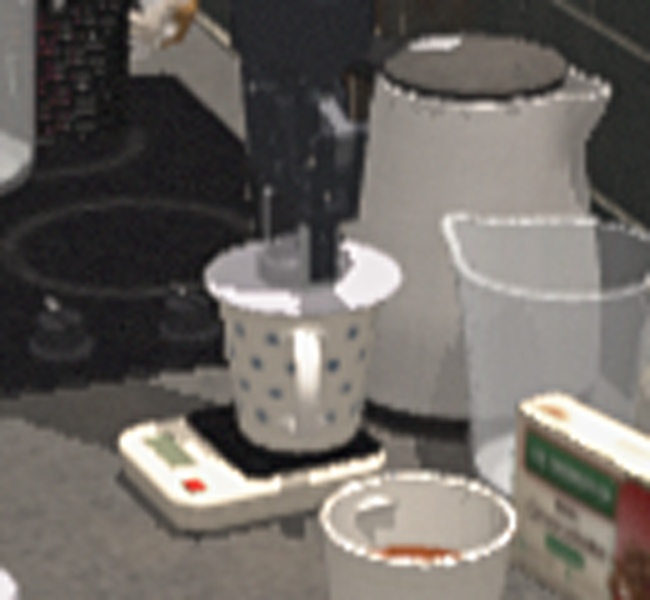

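Picture: the plate's brim rests level on the mug rim (brim centre ≈ (300,154)), mug upright. Contact came at the expected height, so I release.

>>> {"api": "play_rows", "payload": {
  "motion": [
    {"grip": -0.1,"x": 0,"y": 0,"z": -0.001,"ax": 0,"ay": 0,"az": 0},
    {"grip": -0.4,"x": 0,"y": 0,"z": -0.001,"ax": 0,"ay": 0,"az": 0},
    {"grip": -0.6,"x": 0,"y": 0,"z": -0.001,"ax": 0,"ay": 0,"az": 0},
    {"grip": -0.6,"x": 0,"y": 0,"z": -0.005,"ax": 0,"ay": 0,"az": 0},
    {"grip": -0.6,"x": 0,"y": 0,"z": -0.03,"ax": 0,"ay": 0,"az": 0},
    {"grip": -0.6,"x": 0,"y": 0,"z": -0.08,"ax": 0,"ay": 0,"az": 0},
    {"grip": -0.6,"x": 0,"y": 0,"z": -0.1,"ax": 0,"ay": 0,"az": 0},
    {"grip": -0.6,"x": 0,"y": 0,"z": -0.1,"ax": 0,"ay": 0,"az": 0}
  ]
}}

```text
t: 11.58
ee_pos: [0.6855, 0.2234, 0.1913]
orientation: [[1.0, 0.0, 0.004], [-0.0, -1.0, 0.002], [0.004, -0.002, -1.0]]
contact_force: [0.1, -0.6, -0.5]
width: 0.0683
grip_force: 0.0
```

>>> {"api": "play_rows", "payload": {
  "motion": [
    {"grip": -1,"x": -0.24,"y": 0.459,"z": 0.0,"ax": 0,"ay": 0,"az": 0},
    {"grip": -1,"x": -0.24,"y": 0.459,"z": 0.0,"ax": 0,"ay": 0,"az": 0},
    {"grip": -1,"x": -0.24,"y": 0.459,"z": 0.0,"ax": 0,"ay": 0,"az": 0},
    {"grip": -1,"x": -0.24,"y": 0.459,"z": 0.0,"ax": 0,"ay": 0,"az": 0},
    {"grip": -1,"x": -0.24,"y": 0.459,"z": 0.0,"ax": 0,"ay": 0,"az": 0},
    {"grip": -1,"x": -0.24,"y": 0.459,"z": 0.0,"ax": 0,"ay": 0,"az": 0},
    {"grip": -1,"x": -0.24,"y": 0.459,"z": 0.0,"ax": 0,"ay": 0,"az": 0},
    {"grip": -1,"x": -0.24,"y": 0.459,"z": 0.0,"ax": 0,"ay": 0,"az": 0},
    {"grip": -1,"x": -0.24,"y": 0.459,"z": 0.0,"ax": 0,"ay": 0,"az": 0},
    {"grip": -1,"x": -0.24,"y": 0.459,"z": 0.0,"ax": 0,"ay": 0,"az": 0},
    {"grip": -1,"x": -0.24,"y": 0.459,"z": 0.0,"ax": 0,"ay": 0,"az": 0}
  ]
}}

```text
t: 12.95
ee_pos: [0.4447, -0.2356, 0.1882]
orientation: [[1.0, 0.0, -0.0], [0.0, -1.0, 0.0], [-0.0, -0.0, -1.0]]
contact_force: [-0.5, 1.6, -0.3]
width: 0.0854
grip_force: 0.0
```

```bash
python3 - <<'E'
from h import *
S=camera("side");T=camera("top")
a=S["pixels"][110:210,240:340]; b=T["pixels"][110:210,130:230]
cv2.imwrite("pics/p7.png",np.hstack([cv2.resize(a,(400,400),interpolation=2),cv2.resize(b,(400,400),interpolation=2)]))
o=get_obs();print(o["ee_pos"],o["joint_positions"].round(2),o["contact_force"])
E
```

```text
[ 0.44489599 -0.23522351  0.18832721] [-0.1   0.08 -0.37 -0.   -1.12  1.67] [0.95249321 0.54912692 0.27354959]
```

View pics/p7.png

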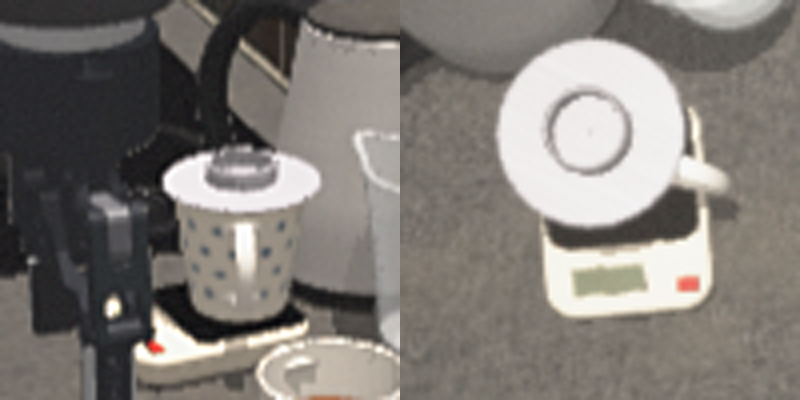

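Picture: plate sits level, collar up; collar top centre at top (177.1,142.4), side collar top about (300.6,148.6).

```bash
python3 - <<'E'
from h import *
T=camera("top");S=camera("side")
print(atz(T,177.1,142.4,.142),atz(T,177.6,142.9,.128),atz(S,300.6,148.6,.142))
E
```

```text
[0.68320392 0.21703461 0.142     ] [0.68453036 0.21929213 0.128     ] [0.68830751 0.22962371 0.142     ]
```

>>> {"api": "play_rows", "payload": {
  "motion": [
    {"grip": -1,"x": 0,"y": 0,"z": 0.06,"ax": 0,"ay": 0,"az": 0},
    {"grip": -1,"x": 0,"y": 0,"z": 0.11,"ax": 0,"ay": 0,"az": 0},
    {"grip": -1,"x": 0,"y": 0,"z": 0.14,"ax": 0,"ay": 0,"az": 0},
    {"grip": -1,"x": 0,"y": 0,"z": 0.17,"ax": 0,"ay": 0,"az": 0},
    {"grip": -1,"x": 0,"y": 0,"z": 0.195,"ax": 0,"ay": 0,"az": 0},
    {"grip": -1,"x": 0,"y": 0,"z": 0.205,"ax": 0,"ay": 0,"az": 0},
    {"grip": -1,"x": 0,"y": 0,"z": 0.205,"ax": 0,"ay": 0,"az": 0}
  ]
}}

```text
t: 14.02
ee_pos: [0.4444, -0.2358, -0.0166]
orientation: [[1.0, 0.001, -0.001], [0.001, -1.0, 0.0], [-0.001, -0.0, -1.0]]
contact_force: [0.1, -0.2, -0.2]
width: 0.0853
grip_force: 0.0
```

```bash
python3 - <<'E'
from h import *
for n,(x0,x1,y0,y1) in (("top",(150,205,115,170)),("side",(275,325,140,165))):
    c=camera(n); g=cv2.cvtColor(c["pixels"],6)[y0:y1,x0:x1]
    g=cv2.resize(g,None,fx=4,fy=4,interpolation=2)
    for th in(185,200):
        m=(g>th).astype(np.uint8)
        cs=max(cv2.findContours(m,0,1)[0],key=cv2.contourArea); h=cv2.convexHull(cs)
        e=cv2.fitEllipse(h if n=="top" else cs); u,v=x0+(e[0][0]+.5)/4-.5,y0+(e[0][1]+.5)/4-.5
        print(n,th,(round(u,2),round(v,2)),np.array(e[1])/4,e[2],atz(c,u,v,.128))
E
```

```text
top 185 (179.2, 143.32) [46.30121994 51.88699722] 105.42034912109375 [0.68361024 0.21553175 0.128     ]
top 200 (179.0, 143.23) [45.71185684 50.93175888] 102.25902557373047 [0.6838109 0.2160142 0.128    ]
side 185 (302.12, 155.03) [15.32814026 33.55930328] 88.68181610107422 [0.68809134 0.21641871 0.128     ]
side 200 (302.03, 154.95) [15.00250816 33.03052139] 88.92713928222656 [0.68803578 0.21702583 0.128     ]
```

>>> {"api": "play_rows", "payload": {
  "motion": [
    {"grip": -0.6,"x": 0,"y": 0,"z": 0.003,"ax": 0,"ay": 0,"az": 0},
    {"grip": 0,"x": 0,"y": 0,"z": 0.003,"ax": 0,"ay": 0,"az": 0},
    {"grip": 0,"x": 0,"y": 0,"z": 0.003,"ax": 0,"ay": 0,"az": 0},
    {"grip": 0,"x": 0,"y": 0,"z": 0.003,"ax": 0,"ay": 0,"az": 0}
  ],
  "squeeze": 30
}}

```text
t: 14.62
ee_pos: [0.4449, -0.2362, -0.0187]
orientation: [[1.0, 0.0, 0.001], [0.0, -1.0, -0.0], [0.001, 0.0, -1.0]]
contact_force: [-0.7, 1.9, 6.2]
width: 0.0622
grip_force: 33.3
```

>>> {"api": "play_rows", "payload": {
  "motion": [
    {"grip": 0,"x": 0,"y": 0,"z": -0.01,"ax": 0,"ay": 0,"az": 0},
    {"grip": 0,"x": 0,"y": 0,"z": -0.04,"ax": 0,"ay": 0,"az": 0},
    {"grip": 0,"x": 0,"y": 0,"z": -0.09,"ax": 0,"ay": 0,"az": 0},
    {"grip": 0,"x": 0,"y": 0,"z": -0.14,"ax": 0,"ay": 0,"az": 0},
    {"grip": 0,"x": 0,"y": 0,"z": -0.18,"ax": 0,"ay": 0,"az": 0},
    {"grip": 0,"x": 0,"y": 0,"z": -0.2,"ax": 0,"ay": 0,"az": 0},
    {"grip": 0,"x": 0,"y": 0,"z": -0.2,"ax": 0,"ay": 0,"az": 0}
  ],
  "squeeze": 40
}}

```text
t: 15.5
ee_pos: [0.445, -0.2363, 0.1824]
orientation: [[1.0, -0.0, 0.003], [-0.0, -1.0, -0.0], [0.003, 0.0, -1.0]]
contact_force: [0.7, 0.8, -2.4]
width: 0.062
grip_force: 44.3
```

```bash
python3 - <<'E'
from h import *
c=camera("top"); x0,y0=150,115
g=cv2.resize(cv2.cvtColor(c["pixels"],6)[y0:y0+55,x0:x0+55],None,fx=8,fy=8,interpolation=cv2.INTER_CUBIC)
g=cv2.GaussianBlur(g,(0,0),3)
for r0,r1,z in((70,100,.140),(160,210,.128)):
    h=cv2.HoughCircles(g,cv2.HOUGH_GRADIENT,1,20,param1=60,param2=12,minRadius=r0,maxRadius=r1)
    for p in h[0][:3]:
        u,v=x0+(p[0]+.5)/8-.5,y0+(p[1]+.5)/8-.5; print(p[2]/8,u,v,atz(c,u,v,z)[:2])
o=get_obs();print(o["ee_pos"],o["width"])
S=camera("side")
cv2.imwrite("pics/p8.png",np.hstack([cv2.resize(g,(400,400)),cv2.resize(cv2.cvtColor(S["pixels"],6)[120:180,270:330],(400,400),interpolation=2)]))
E
```

```text
11.075 176.625 142.375 [0.6835965  0.21862432]
11.7125 174.625 140.375 [0.68813469 0.22338372]
10.975 178.625 143.875 [0.68021407 0.21390592]
23.7875 177.5 143.125 [0.68400213 0.21950739]
25.75 176.25 140.375 [0.69036409 0.22262785]
21.2875 178.75 140.875 [0.68929497 0.21677285]
[ 0.4441604  -0.23599428  0.18085074] 0.062278750086222995
```

View pics/p8.png

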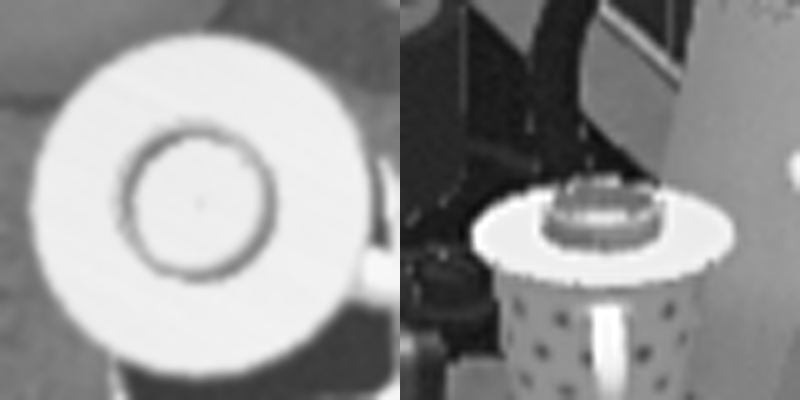

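Picture: top brim centre ≈ (177,142.9); side brim centre ≈ (300.1,155.0). So the plate is at (.684, .220), having shifted 3 mm on release, level. Cup goes there.

>>> {"api": "play_rows", "payload": {
  "motion": [
    {"grip": 0,"x": 0.239,"y": -0.456,"z": 0,"ax": 0,"ay": 0,"az": 0},
    {"grip": 0,"x": 0.239,"y": -0.456,"z": 0,"ax": 0,"ay": 0,"az": 0},
    {"grip": 0,"x": 0.239,"y": -0.456,"z": 0,"ax": 0,"ay": 0,"az": 0},
    {"grip": 0,"x": 0.239,"y": -0.456,"z": 0,"ax": 0,"ay": 0,"az": 0},
    {"grip": 0,"x": 0.239,"y": -0.456,"z": 0,"ax": 0,"ay": 0,"az": 0},
    {"grip": 0,"x": 0.239,"y": -0.456,"z": 0,"ax": 0,"ay": 0,"az": 0},
    {"grip": 0,"x": 0.239,"y": -0.456,"z": 0,"ax": 0,"ay": 0,"az": 0},
    {"grip": 0,"x": 0.239,"y": -0.456,"z": 0,"ax": 0,"ay": 0,"az": 0},
    {"grip": 0,"x": 0.239,"y": -0.456,"z": 0,"ax": 0,"ay": 0,"az": 0},
    {"grip": 0,"x": 0.239,"y": -0.456,"z": 0,"ax": 0,"ay": 0,"az": 0},
    {"grip": 0,"x": 0.239,"y": -0.456,"z": 0,"ax": 0,"ay": 0,"az": 0},
    {"grip": 0,"x": 0.239,"y": -0.456,"z": 0,"ax": 0,"ay": 0,"az": 0}
  ]
}}

```text
t: 17.1
ee_pos: [0.6831, 0.2186, 0.181]
orientation: [[1.0, -0.001, 0.0], [-0.001, -1.0, 0.0], [0.0, -0.0, -1.0]]
contact_force: [0.2, 0.6, -1.2]
width: 0.062
grip_force: 44.6
```

>>> {"api": "play_rows", "payload": {
  "motion": [
    {"grip": 0,"x": 0,"y": 0,"z": 0.03,"ax": 0,"ay": 0,"az": 0},
    {"grip": 0,"x": 0,"y": 0,"z": 0.045,"ax": 0,"ay": 0,"az": 0},
    {"grip": 0,"x": 0,"y": 0,"z": 0.05,"ax": 0,"ay": 0,"az": 0},
    {"grip": 0,"x": 0,"y": 0,"z": 0.055,"ax": 0,"ay": 0,"az": 0},
    {"grip": 0,"x": 0,"y": 0,"z": 0.059,"ax": 0,"ay": 0,"az": 0},
    {"grip": 0,"x": 0,"y": 0,"z": 0.063,"ax": 0,"ay": 0,"az": 0},
    {"grip": 0,"x": 0,"y": 0,"z": 0.063,"ax": 0,"ay": 0,"az": 0}
  ]
}}

```text
t: 17.98
ee_pos: [0.6833, 0.2198, 0.1174]
orientation: [[1.0, -0.0, -0.0], [-0.0, -1.0, -0.0], [-0.0, 0.0, -1.0]]
contact_force: [-0.7, -0.1, -1.4]
width: 0.0622
grip_force: 44.6
```

>>> {"api": "play_rows", "payload": {
  "motion": [
    {"grip": 0,"x": 0,"y": 0,"z": 0.004,"ax": 0,"ay": 0,"az": 0},
    {"grip": 0,"x": 0,"y": 0,"z": 0.007,"ax": 0,"ay": 0,"az": 0},
    {"grip": 0,"x": 0,"y": 0,"z": 0.009,"ax": 0,"ay": 0,"az": 0},
    {"grip": 0,"x": 0,"y": 0,"z": 0.01,"ax": 0,"ay": 0,"az": 0},
    {"grip": 0,"x": 0,"y": 0,"z": 0.01,"ax": 0,"ay": 0,"az": 0}
  ]
}}

```text
t: 18.6
ee_pos: [0.6838, 0.2198, 0.1089]
orientation: [[1.0, 0.0, 0.001], [0.0, -1.0, 0.0], [0.001, -0.0, -1.0]]
contact_force: [-3.1, -1.4, 5.1]
width: 0.062
grip_force: 45.2
```

>>> {"api": "play_rows", "payload": {
  "motion": [
    {"grip": -0.4,"x": 0,"y": 0,"z": -0.001,"ax": 0,"ay": 0,"az": 0},
    {"grip": -0.5,"x": 0,"y": 0,"z": -0.001,"ax": 0,"ay": 0,"az": 0},
    {"grip": -0.6,"x": 0,"y": 0,"z": -0.001,"ax": 0,"ay": 0,"az": 0},
    {"grip": -0.8,"x": 0,"y": 0,"z": -0.001,"ax": 0,"ay": 0,"az": 0},
    {"grip": -0.8,"x": 0,"y": 0,"z": -0.005,"ax": 0,"ay": 0,"az": 0},
    {"grip": -0.8,"x": 0,"y": 0,"z": -0.02,"ax": 0,"ay": 0,"az": 0},
    {"grip": -0.8,"x": 0,"y": 0,"z": -0.05,"ax": 0,"ay": 0,"az": 0},
    {"grip": -0.8,"x": 0,"y": 0,"z": -0.09,"ax": 0,"ay": 0,"az": 0},
    {"grip": -0.8,"x": 0,"y": 0,"z": -0.1,"ax": 0,"ay": 0,"az": 0},
    {"grip": -0.8,"x": 0,"y": 0,"z": -0.1,"ax": 0,"ay": 0,"az": 0}
  ],
  "squeeze": 20
}}

```text
t: 19.85
ee_pos: [0.6839, 0.2201, 0.2093]
orientation: [[1.0, -0.0, 0.002], [-0.0, -1.0, 0.001], [0.002, -0.001, -1.0]]
contact_force: [0.1, 0.0, -0.4]
width: 0.0767
grip_force: 0.0
```

```bash
python3 - <<'E'
from h import *
o=get_obs();print(o["ee_pos"],rel([.475,-.0965,.12]))
E
```

```text
[0.68388503 0.22013235 0.20934461] [-0.209   0.3168  0.0884]
```

>>> {"api": "play_rows", "payload": {
  "motion": [
    {"grip": 0.05,"x": -0.209,"y": 0.317,"z": 0.088,"ax": 0,"ay": 0,"az": 0},
    {"grip": 0.05,"x": -0.209,"y": 0.317,"z": 0.088,"ax": 0,"ay": 0,"az": 0},
    {"grip": 0.05,"x": -0.209,"y": 0.317,"z": 0.088,"ax": 0,"ay": 0,"az": 0},
    {"grip": 0.05,"x": -0.209,"y": 0.317,"z": 0.088,"ax": 0,"ay": 0,"az": 0},
    {"grip": 0.05,"x": -0.209,"y": 0.317,"z": 0.088,"ax": 0,"ay": 0,"az": 0},
    {"grip": 0.05,"x": -0.209,"y": 0.317,"z": 0.088,"ax": 0,"ay": 0,"az": 0},
    {"grip": 0.05,"x": -0.209,"y": 0.317,"z": 0.088,"ax": 0,"ay": 0,"az": 0},
    {"grip": 0.05,"x": -0.209,"y": 0.317,"z": 0.088,"ax": 0,"ay": 0,"az": 0},
    {"grip": 0.05,"x": -0.209,"y": 0.317,"z": 0.088,"ax": 0,"ay": 0,"az": 0},
    {"grip": 0.05,"x": -0.209,"y": 0.317,"z": 0.088,"ax": 0,"ay": 0,"az": 0}
  ]
}}

```text
t: 21.1
ee_pos: [0.4752, -0.0963, 0.1196]
orientation: [[1.0, 0.001, 0.0], [0.001, -1.0, 0.0], [0.0, -0.0, -1.0]]
contact_force: [0.5, 0.3, -0.5]
width: 0.0402
grip_force: 0.0
```

```bash
python3 - <<'E'
from h import *
S=camera("side");T=camera("top")
a=S["pixels"][100:280,200:340]; b=T["pixels"][105:205,130:230]
cv2.imwrite("pics/p9.png",np.hstack([cv2.resize(a,(420,540),interpolation=2),cv2.resize(b,(380,540)[:1]+(380,),interpolation=2) if 0 else cv2.copyMakeBorder(cv2.resize(b,(380,380),interpolation=2),0,160,0,0,0)]))
o=get_obs();print(o["ee_pos"],rel([.475,-.0965,.012]))
E
```

```text
[ 0.47490812 -0.09644327  0.11956752] [1.000e-04 1.000e-04 1.076e-01]
```

View pics/p9.png

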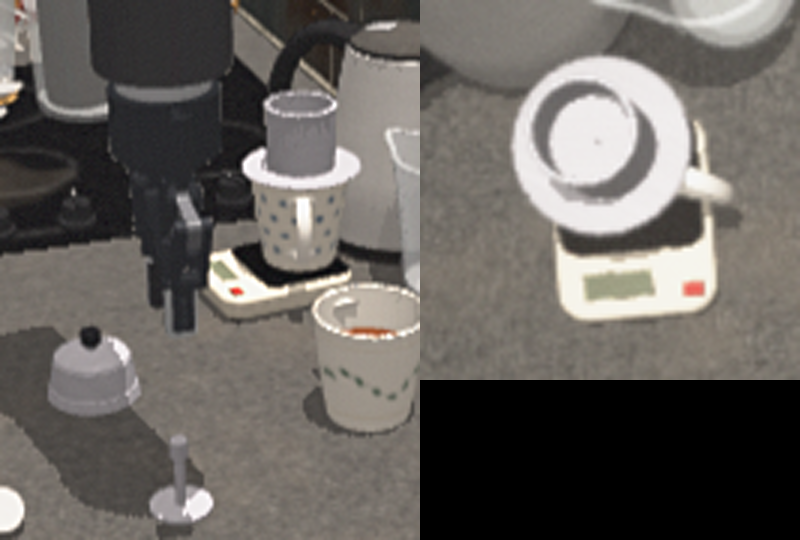

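Picture: cup seated upright over the collar, brim level. Rim centre in the side view ≈ (299.8,134.8); cup floor in the top view ≈ (176.5,141.2). The press stands under the open fingers.

```bash
python3 - <<'E'
from h import *
T=camera("top");S=camera("side")
print(atz(T,176.5,141.2,.148),atz(S,299.8,134.8,.188),proj(S,[.684,.220,.188]),proj(T,[.684,.22,.148]))
E
```

```text
[0.68487087 0.21701522 0.148     ] [0.68037731 0.21446942 0.188     ] [300.37637547 133.99435141] [175.18293643 141.55815318]
```

>>> {"api": "play_rows", "payload": {
  "motion": [
    {"grip": 0.05,"x": 0,"y": 0,"z": 0.05,"ax": 0,"ay": 0,"az": 0},
    {"grip": 0.05,"x": 0,"y": 0,"z": 0.08,"ax": 0,"ay": 0,"az": 0},
    {"grip": 0.05,"x": 0,"y": 0,"z": 0.1,"ax": 0,"ay": 0,"az": 0},
    {"grip": 0.05,"x": 0,"y": 0,"z": 0.108,"ax": 0,"ay": 0,"az": 0},
    {"grip": 0.05,"x": 0,"y": 0,"z": 0.108,"ax": 0,"ay": 0,"az": 0},
    {"grip": 0.5,"x": 0,"y": 0,"z": 0.108,"ax": 0,"ay": 0,"az": 0},
    {"grip": 0.9,"x": 0,"y": 0,"z": 0.108,"ax": 0,"ay": 0,"az": 0},
    {"grip": 0.9,"x": 0,"y": 0,"z": 0.108,"ax": 0,"ay": 0,"az": 0},
    {"grip": 0.9,"x": 0,"y": 0,"z": 0.108,"ax": 0,"ay": 0,"az": 0},
    {"grip": 0.9,"x": 0,"y": 0,"z": 0.108,"ax": 0,"ay": 0,"az": 0}
  ],
  "squeeze": 25
}}

```text
t: 22.55
ee_pos: [0.4752, -0.0972, 0.0124]
orientation: [[1.0, 0.0, 0.002], [0.0, -1.0, -0.0], [0.002, 0.0, -1.0]]
contact_force: [-0.7, -1.6, 7.0]
width: 0.0122
grip_force: 24.8
```

>>> {"api": "play_rows", "payload": {
  "motion": [
    {"grip": 0.9,"x": 0,"y": 0,"z": -0.01,"ax": 0,"ay": 0,"az": 0},
    {"grip": 0.9,"x": 0,"y": 0,"z": -0.05,"ax": 0,"ay": 0,"az": 0},
    {"grip": 0.9,"x": 0,"y": 0,"z": -0.1,"ax": 0,"ay": 0,"az": 0},
    {"grip": 0.9,"x": 0,"y": 0,"z": -0.15,"ax": 0,"ay": 0,"az": 0},
    {"grip": 0.9,"x": 0,"y": 0,"z": -0.19,"ax": 0,"ay": 0,"az": 0},
    {"grip": 0.9,"x": 0,"y": 0,"z": -0.21,"ax": 0,"ay": 0,"az": 0},
    {"grip": 0.9,"x": 0,"y": 0,"z": -0.21,"ax": 0,"ay": 0,"az": 0}
  ],
  "squeeze": 35
}}

```text
t: 23.42
ee_pos: [0.475, -0.0969, 0.2235]
orientation: [[1.0, -0.0, 0.003], [-0.0, -1.0, 0.001], [0.003, -0.001, -1.0]]
contact_force: [-0.1, 0.1, -1.5]
width: 0.0116
grip_force: 34.2
```

```bash
python3 - <<'E'
from h import *
c=camera("top");x0,y0=150,115
o=get_obs();print(o["ee_pos"],o["width"],o["grip_force"])
g=cv2.resize(cv2.cvtColor(c["pixels"],6)[y0:y0+55,x0:x0+55],None,fx=8,fy=8,interpolation=cv2.INTER_CUBIC)
g=cv2.GaussianBlur(g,(0,0),2)
for r0,r1,z in((96,108,.148),(106,122,.188),(172,205,.128)):
    h=cv2.HoughCircles(g,cv2.HOUGH_GRADIENT,1,10,param1=50,param2=10,minRadius=r0,maxRadius=r1)
    for p in h[0][:3]:
        u,v=x0+(p[0]+.5)/8-.5,y0+(p[1]+.5)/8-.5; print(p[2]/8,u,v,atz(c,u,v,z)[:2].round(4))
# dark-band inside the cup: its outer boundary = rim inner edge
n=cv2.cvtColor(c["pixels"],6)
for r in range(128,158,2): print(r,n[r,158:198].tolist())
E
```

```text
[ 0.47421447 -0.09690645  0.2219707 ] 0.011728973372900913 34.21129617956467
13.15 172.25 138.875 [0.69   0.2269]
13.2875 178.375 143.25 [0.6802 0.2126]
12.7 176.125 142.25 [0.6825 0.2178]
13.7375 172.625 139.375 [0.6816 0.2158]
14.075 177.5 142.875 [0.674  0.2048]
14.625 173.5 138.0 [0.6847 0.2139]
23.6125 177.5 142.875 [0.6846 0.2195]
24.5875 178.0 144.125 [0.6817 0.2183]
22.2375 177.75 141.5 [0.6878 0.2191]
128 [96, 146, 211, 229, 232, 232, 214, 173, 134, 111, 106, 103, 103, 104, 105, 103, 103, 108, 107, 108, 120, 153, 189, 224, 230, 233, 234, 235, 235, 235, 235, 235, 235, 236, 236, 235, 234, 219, 166, 120]
130 [177, 226, 228, 232, 215, 153, 114, 106, 104, 100, 103, 104, 109, 127, 144, 171, 218, 221, 186, 167, 166, 165, 158, 155, 195, 236, 231, 231, 234, 235, 236, 236, 237, 237, 236, 237, 236, 236, 227, 178]
132 [225, 227, 233, 184, 124, 109, 100, 107, 106, 109, 146, 219, 227, 236, 237, 237, 237, 237, 236, 237, 236, 237, 232, 227, 196, 206, 227, 197, 188, 228, 236, 237, 236, 236, 236, 237, 236, 236, 237, 233]
134 [227, 237, 187, 126, 107, 109, 104, 110, 151, 221, 235, 237, 238, 23
[... 1687 characters left out ...]
 184, 130, 105, 105, 105, 106, 107, 111, 125, 205, 235, 238, 237, 238, 237, 237, 237]
152 [236, 237, 236, 237, 236, 234, 194, 188, 204, 218, 235, 231, 236, 235, 234, 231, 234, 236, 234, 198, 184, 152, 122, 106, 104, 105, 107, 104, 105, 116, 160, 223, 237, 239, 238, 238, 239, 239, 238, 238]
154 [231, 234, 234, 234, 236, 236, 229, 192, 174, 166, 167, 152, 154, 138, 133, 124, 123, 120, 112, 107, 103, 105, 102, 106, 106, 107, 105, 116, 158, 220, 233, 236, 235, 236, 237, 238, 238, 239, 238, 220]
156 [161, 225, 233, 235, 235, 234, 235, 235, 226, 192, 171, 168, 169, 166, 159, 145, 124, 116, 113, 121, 112, 112, 108, 112, 125, 155, 219, 229, 237, 238, 238, 238, 237, 237, 236, 237, 237, 230, 200, 140]
```

>>> {"api": "play_rows", "payload": {
  "motion": [
    {"grip": 0.9,"x": 0.208,"y": -0.3145,"z": -0.015,"ax": 0,"ay": 0,"az": 0},
    {"grip": 0.9,"x": 0.208,"y": -0.3145,"z": -0.015,"ax": 0,"ay": 0,"az": 0},
    {"grip": 0.9,"x": 0.208,"y": -0.3145,"z": -0.015,"ax": 0,"ay": 0,"az": 0},
    {"grip": 0.9,"x": 0.208,"y": -0.3145,"z": -0.015,"ax": 0,"ay": 0,"az": 0},
    {"grip": 0.9,"x": 0.208,"y": -0.3145,"z": -0.015,"ax": 0,"ay": 0,"az": 0},
    {"grip": 0.9,"x": 0.208,"y": -0.3145,"z": -0.015,"ax": 0,"ay": 0,"az": 0},
    {"grip": 0.9,"x": 0.208,"y": -0.3145,"z": -0.015,"ax": 0,"ay": 0,"az": 0},
    {"grip": 0.9,"x": 0.208,"y": -0.3145,"z": -0.015,"ax": 0,"ay": 0,"az": 0},
    {"grip": 0.9,"x": 0.208,"y": -0.3145,"z": -0.015,"ax": 0,"ay": 0,"az": 0},
    {"grip": 0.9,"x": 0.208,"y": -0.3145,"z": -0.015,"ax": 0,"ay": 0,"az": 0}
  ]
}}

```text
t: 24.72
ee_pos: [0.6821, 0.2163, 0.2373]
orientation: [[1.0, -0.001, 0.001], [-0.001, -1.0, 0.0], [0.001, -0.0, -1.0]]
contact_force: [-0.2, -0.2, -0.0]
width: 0.0117
grip_force: 34.3
```

>>> {"api": "play_rows", "payload": {
  "motion": [
    {"grip": 0.9,"x": 0,"y": 0,"z": 0.02,"ax": 0,"ay": 0,"az": 0},
    {"grip": 0.9,"x": 0,"y": 0,"z": 0.034,"ax": 0,"ay": 0,"az": 0},
    {"grip": 0.9,"x": 0,"y": 0,"z": 0.04,"ax": 0,"ay": 0,"az": 0},
    {"grip": 0.9,"x": 0,"y": 0,"z": 0.044,"ax": 0,"ay": 0,"az": 0},
    {"grip": 0.9,"x": 0,"y": 0,"z": 0.048,"ax": 0,"ay": 0,"az": 0},
    {"grip": 0.9,"x": 0,"y": 0,"z": 0.048,"ax": 0,"ay": 0,"az": 0}
  ]
}}

```text
t: 25.48
ee_pos: [0.6824, 0.2173, 0.1885]
orientation: [[1.0, -0.0, -0.0], [-0.0, -1.0, -0.0], [-0.0, 0.0, -1.0]]
contact_force: [0.2, -0.1, -0.8]
width: 0.0121
grip_force: 34.3
```

>>> {"api": "play_rows", "payload": {
  "motion": [
    {"grip": 0.9,"x": 0,"y": 0,"z": 0.008,"ax": 0,"ay": 0,"az": 0},
    {"grip": 0.9,"x": 0,"y": 0,"z": 0.016,"ax": 0,"ay": 0,"az": 0},
    {"grip": 0.9,"x": 0,"y": 0,"z": 0.023,"ax": 0,"ay": 0,"az": 0},
    {"grip": 0.9,"x": 0,"y": 0,"z": 0.026,"ax": 0,"ay": 0,"az": 0},
    {"grip": 0.9,"x": 0,"y": 0,"z": 0.028,"ax": 0,"ay": 0,"az": 0},
    {"grip": 0.9,"x": 0,"y": 0,"z": 0.029,"ax": 0,"ay": 0,"az": 0},
    {"grip": 0.9,"x": 0,"y": 0,"z": 0.029,"ax": 0,"ay": 0,"az": 0}
  ]
}}

```text
t: 26.35
ee_pos: [0.6826, 0.2174, 0.1601]
orientation: [[1.0, -0.0, 0.001], [-0.0, -1.0, 0.0], [0.001, -0.0, -1.0]]
contact_force: [-1.6, -0.7, 2.0]
width: 0.0117
grip_force: 34.5
```

>>> {"api": "play_rows", "payload": {
  "motion": [
    {"grip": 0.6,"x": 0,"y": 0,"z": -0.001,"ax": 0,"ay": 0,"az": 0},
    {"grip": 0.4,"x": 0,"y": 0,"z": -0.001,"ax": 0,"ay": 0,"az": 0},
    {"grip": 0.2,"x": 0,"y": 0,"z": -0.001,"ax": 0,"ay": 0,"az": 0},
    {"grip": 0.1,"x": 0,"y": 0,"z": -0.003,"ax": 0,"ay": 0,"az": 0},
    {"grip": 0.1,"x": 0,"y": 0,"z": -0.01,"ax": 0,"ay": 0,"az": 0},
    {"grip": 0.1,"x": 0,"y": 0,"z": -0.04,"ax": 0,"ay": 0,"az": 0},
    {"grip": 0.1,"x": 0,"y": 0,"z": -0.06,"ax": 0,"ay": 0,"az": 0},
    {"grip": 0.1,"x": 0,"y": 0,"z": -0.06,"ax": 0,"ay": 0,"az": 0}
  ],
  "squeeze": 20
}}

```text
t: 27.35
ee_pos: [0.6835, 0.2177, 0.2223]
orientation: [[1.0, -0.0, 0.004], [-0.0, -1.0, 0.002], [0.004, -0.002, -1.0]]
contact_force: [-0.2, -0.1, -1.4]
width: 0.0385
grip_force: 0.0
```

```bash
python3 - <<'E'
from h import *
print(get_obs()["ee_pos"],rel([.453,.0925,.06]))
E
```

```text
[0.68352471 0.21774877 0.22233618] [-0.2311  0.1256  0.1612]
```

>>> {"api": "play_rows", "payload": {
  "motion": [
    {"grip": 0.1,"x": -0.06,"y": 0.033,"z": 0,"ax": 0,"ay": 0,"az": 0},
    {"grip": 0.1,"x": -0.11,"y": 0.06,"z": 0,"ax": 0,"ay": 0,"az": 0},
    {"grip": 0.1,"x": -0.17,"y": 0.093,"z": 0.03,"ax": 0,"ay": 0,"az": 0},
    {"grip": 0.1,"x": -0.22,"y": 0.12,"z": 0.06,"ax": 0,"ay": 0,"az": 0},
    {"grip": 0.1,"x": -0.23,"y": 0.125,"z": 0.1,"ax": 0,"ay": 0,"az": 0},
    {"grip": 0.1,"x": -0.23,"y": 0.125,"z": 0.14,"ax": 0,"ay": 0,"az": 0},
    {"grip": 0.1,"x": -0.23,"y": 0.125,"z": 0.16,"ax": 0,"ay": 0,"az": 0},
    {"grip": 0.1,"x": -0.23,"y": 0.125,"z": 0.16,"ax": 0,"ay": 0,"az": 0},
    {"grip": 0.1,"x": -0.23,"y": 0.125,"z": 0.16,"ax": 0,"ay": 0,"az": 0}
  ]
}}

```text
t: 28.48
ee_pos: [0.4529, 0.0926, 0.0602]
orientation: [[1.0, 0.0, 0.001], [0.0, -1.0, 0.0], [0.001, -0.0, -1.0]]
contact_force: [-0.3, -0.1, 1.0]
width: 0.0383
grip_force: 0.0
```

```bash
python3 - <<'E'
from h import *
print(get_obs()["ee_pos"],rel([.453,.0925,.016]))
E
```

```text
[0.4529031  0.09261661 0.06023416] [0.0001 0.0001 0.0442]
```

>>> {"api": "play_rows", "payload": {
  "motion": [
    {"grip": 0.1,"x": 0,"y": 0,"z": 0.02,"ax": 0,"ay": 0,"az": 0},
    {"grip": 0.1,"x": 0,"y": 0,"z": 0.035,"ax": 0,"ay": 0,"az": 0},
    {"grip": 0.1,"x": 0,"y": 0,"z": 0.041,"ax": 0,"ay": 0,"az": 0},
    {"grip": 0.1,"x": 0,"y": 0,"z": 0.044,"ax": 0,"ay": 0,"az": 0},
    {"grip": 0.1,"x": 0,"y": 0,"z": 0.044,"ax": 0,"ay": 0,"az": 0},
    {"grip": 0.5,"x": 0,"y": 0,"z": 0.044,"ax": 0,"ay": 0,"az": 0},
    {"grip": 0.8,"x": 0,"y": 0,"z": 0.044,"ax": 0,"ay": 0,"az": 0},
    {"grip": 0.8,"x": 0,"y": 0,"z": 0.044,"ax": 0,"ay": 0,"az": 0},
    {"grip": 0.8,"x": 0,"y": 0,"z": 0.044,"ax": 0,"ay": 0,"az": 0}
  ],
  "squeeze": 25
}}

```text
t: 29.6
ee_pos: [0.4528, 0.0926, 0.016]
orientation: [[1.0, 0.0, 0.001], [0.0, -1.0, 0.0], [0.001, -0.0, -1.0]]
contact_force: [-1.4, 0.5, 5.4]
width: 0.0156
grip_force: 24.6
```

>>> {"api": "play_rows", "payload": {
  "motion": [
    {"grip": 0.8,"x": 0,"y": 0,"z": -0.01,"ax": 0,"ay": 0,"az": 0},
    {"grip": 0.8,"x": 0,"y": 0,"z": -0.04,"ax": 0,"ay": 0,"az": 0},
    {"grip": 0.8,"x": 0,"y": 0,"z": -0.09,"ax": 0,"ay": 0,"az": 0},
    {"grip": 0.8,"x": 0,"y": 0,"z": -0.14,"ax": 0,"ay": 0,"az": 0},
    {"grip": 0.8,"x": 0,"y": 0,"z": -0.19,"ax": 0,"ay": 0,"az": 0},
    {"grip": 0.8,"x": 0,"y": 0,"z": -0.23,"ax": 0,"ay": 0,"az": 0},
    {"grip": 0.8,"x": 0,"y": 0,"z": -0.244,"ax": 0,"ay": 0,"az": 0},
    {"grip": 0.8,"x": 0,"y": 0,"z": -0.244,"ax": 0,"ay": 0,"az": 0}
  ],
  "squeeze": 40
}}

```text
t: 30.6
ee_pos: [0.4523, 0.0924, 0.26]
orientation: [[1.0, -0.0, 0.001], [-0.0, -1.0, 0.001], [0.001, -0.001, -1.0]]
contact_force: [-0.3, -0.1, -1.8]
width: 0.015
grip_force: 39.1
```

```bash
python3 - <<'E'
from h import *
S=camera("side");T=camera("top")
a=S["pixels"][60:210,190:340]; b=T["pixels"][105:205,130:230]
cv2.imwrite("pics/p10.png",np.hstack([cv2.resize(a,(400,400),interpolation=2),cv2.resize(b,(400,400),interpolation=2)]))
o=get_obs();print(o["ee_pos"],o["width"],o["grip_force"],o["orientation"].round(3).tolist())
for p in([.684,.22,.188],[.684,.22,.208]): print(proj(S,p),proj(T,p))
E
```

```text
[0.45149835 0.09206259 0.25812868] 0.014952286509725956 39.12535424809903 [[1.0, -0.0, -0.002], [-0.0, -1.0, -0.001], [-0.002, 0.001, -1.0]]
[300.37637547 133.99435141] [170.74803326 138.26315252]
[300.4087018  126.88757624] [168.41039238 136.52635513]
```

View pics/p10.png

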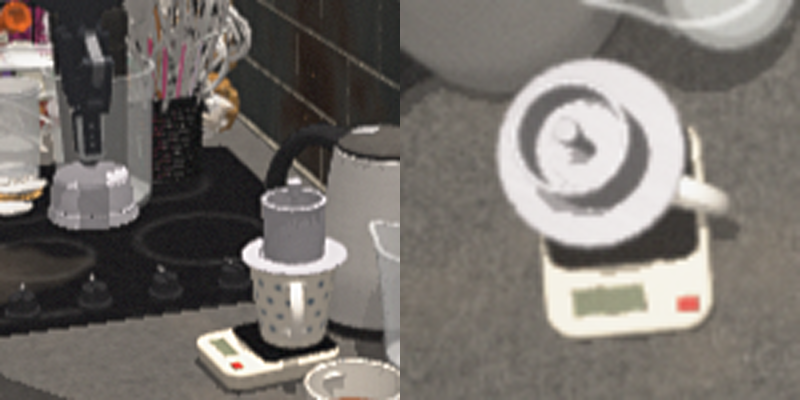

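Picture: the lid hangs level in the grip (side (95,195) in the crop), and the press stands upright in the cup with its knob above the rim. The cup rim comes out at about (.683,.218), so the lid goes there.

>>> {"api": "play_rows", "payload": {
  "motion": [
    {"grip": 0.8,"x": 0.23,"y": -0.1255,"z": 0,"ax": 0,"ay": 0,"az": 0},
    {"grip": 0.8,"x": 0.23,"y": -0.1255,"z": 0,"ax": 0,"ay": 0,"az": 0},
    {"grip": 0.8,"x": 0.23,"y": -0.1255,"z": 0,"ax": 0,"ay": 0,"az": 0},
    {"grip": 0.8,"x": 0.23,"y": -0.1255,"z": 0,"ax": 0,"ay": 0,"az": 0},
    {"grip": 0.8,"x": 0.23,"y": -0.1255,"z": 0,"ax": 0,"ay": 0,"az": 0},
    {"grip": 0.8,"x": 0.23,"y": -0.1255,"z": 0,"ax": 0,"ay": 0,"az": 0},
    {"grip": 0.8,"x": 0.23,"y": -0.1255,"z": 0,"ax": 0,"ay": 0,"az": 0},
    {"grip": 0.8,"x": 0.23,"y": -0.1255,"z": 0.02,"ax": 0,"ay": 0,"az": 0},
    {"grip": 0.8,"x": 0.23,"y": -0.1255,"z": 0.04,"ax": 0,"ay": 0,"az": 0},
    {"grip": 0.8,"x": 0.23,"y": -0.1255,"z": 0.051,"ax": 0,"ay": 0,"az": 0},
    {"grip": 0.8,"x": 0.23,"y": -0.1255,"z": 0.051,"ax": 0,"ay": 0,"az": 0}
  ]
}}

```text
t: 32.08
ee_pos: [0.6817, 0.2174, 0.2088]
orientation: [[1.0, -0.0, -0.0], [-0.0, -1.0, -0.0], [-0.0, 0.0, -1.0]]
contact_force: [0.7, -0.9, -0.6]
width: 0.0149
grip_force: 39.2
```

>>> {"api": "play_rows", "payload": {
  "motion": [
    {"grip": 0.8,"x": 0,"y": 0,"z": 0.003,"ax": 0,"ay": 0,"az": 0},
    {"grip": 0.8,"x": 0,"y": 0,"z": 0.006,"ax": 0,"ay": 0,"az": 0},
    {"grip": 0.8,"x": 0,"y": 0,"z": 0.009,"ax": 0,"ay": 0,"az": 0},
    {"grip": 0.8,"x": 0,"y": 0,"z": 0.01,"ax": 0,"ay": 0,"az": 0},
    {"grip": 0.8,"x": 0,"y": 0,"z": 0.01,"ax": 0,"ay": 0,"az": 0}
  ]
}}

```text
t: 32.7
ee_pos: [0.6824, 0.2178, 0.1985]
orientation: [[1.0, -0.0, -0.0], [-0.0, -1.0, -0.0], [-0.0, 0.0, -1.0]]
contact_force: [-0.1, -0.1, -0.9]
width: 0.0145
grip_force: 39.2
```

>>> {"api": "play_rows", "payload": {
  "motion": [
    {"grip": 0.8,"x": 0,"y": 0,"z": 0.002,"ax": 0,"ay": 0,"az": 0},
    {"grip": 0.8,"x": 0,"y": 0,"z": 0.004,"ax": 0,"ay": 0,"az": 0},
    {"grip": 0.8,"x": 0,"y": 0,"z": 0.005,"ax": 0,"ay": 0,"az": 0},
    {"grip": 0.8,"x": 0,"y": 0,"z": 0.006,"ax": 0,"ay": 0,"az": 0},
    {"grip": 0.8,"x": 0,"y": 0,"z": 0.006,"ax": 0,"ay": 0,"az": 0}
  ]
}}

```text
t: 33.33
ee_pos: [0.6832, 0.218, 0.1943]
orientation: [[1.0, 0.0, 0.003], [0.0, -1.0, 0.001], [0.003, -0.001, -1.0]]
contact_force: [-1.3, -0.1, 6.6]
width: 0.015
grip_force: 40.0
```

Contact at .194, exactly the expected home height. Release slowly and rise.

>>> {"api": "play_rows", "payload": {
  "motion": [
    {"grip": 0.55,"x": 0,"y": 0,"z": -0.001,"ax": 0,"ay": 0,"az": 0},
    {"grip": 0.4,"x": 0,"y": 0,"z": -0.001,"ax": 0,"ay": 0,"az": 0},
    {"grip": 0.2,"x": 0,"y": 0,"z": -0.001,"ax": 0,"ay": 0,"az": 0},
    {"grip": 0.1,"x": 0,"y": 0,"z": -0.003,"ax": 0,"ay": 0,"az": 0},
    {"grip": 0.1,"x": 0,"y": 0,"z": -0.01,"ax": 0,"ay": 0,"az": 0},
    {"grip": 0.1,"x": 0,"y": 0,"z": -0.04,"ax": 0,"ay": 0,"az": 0},
    {"grip": 0.1,"x": 0,"y": 0,"z": -0.06,"ax": 0,"ay": 0,"az": 0},
    {"grip": 0.1,"x": -0.06,"y": 0.03,"z": -0.06,"ax": 0,"ay": 0,"az": 0},
    {"grip": 0.1,"x": -0.12,"y": 0.06,"z": -0.06,"ax": 0,"ay": 0,"az": 0},
    {"grip": 0.1,"x": -0.17,"y": 0.09,"z": -0.06,"ax": 0,"ay": 0,"az": 0},
    {"grip": 0.1,"x": -0.2,"y": 0.11,"z": -0.06,"ax": 0,"ay": 0,"az": 0},
    {"grip": 0.1,"x": -0.2,"y": 0.11,"z": -0.06,"ax": 0,"ay": 0,"az": 0}
  ],
  "squeeze": 20
}}

```text
t: 34.83
ee_pos: [0.4808, 0.1067, 0.2545]
orientation: [[1.0, -0.0, 0.003], [-0.0, -1.0, 0.002], [0.003, -0.002, -1.0]]
contact_force: [0.6, -0.0, 0.4]
width: 0.0385
grip_force: 0.0
```

```bash
python3 - <<'E'
from h import *
S=camera("side");T=camera("top")
P=[.683,.218,.231]
for n,c in(("side",S),("top",T)):
    p=proj(c,P); g=cv2.cvtColor(c["pixels"],6); u,v=p.round().astype(int)
    print(n,p.round(1),"knob ends",proj(c,[.683,.218,.223]).round(1),proj(c,[.683,.218,.238]).round(1))
    for r in range(v-12,v+13): print(r,u-11,g[r,u-11:u+12].tolist())
u=300;print("mug column",cv2.cvtColor(S["pixels"],6)[112:180,300].tolist())
print([ (z,proj(S,[.683,.218,z]).round(1).tolist()) for z in(.178,.128,.032)])
print("lid skirt front/edges", proj(S,[.683,.1785,.178]).round(1))
for r in (130,134,137,140,143): print(r,cv2.cvtColor(S["pixels"],6)[r,278:324].tolist())
E
```

```text
side [300.3 118.9] knob ends [300.3 121.8] [300.4 116.3]
107 289 [41, 43, 48, 50, 43, 50, 43, 43, 41, 41, 43, 44, 38, 35, 42, 40, 39, 52, 53, 56, 52, 49, 52]
108 289 [38, 41, 47, 49, 44, 46, 44, 43, 41, 44, 44, 44, 39, 46, 50, 50, 50, 51, 51, 53, 50, 49, 50]
109 289 [46, 39, 46, 49, 45, 47, 46, 46, 45, 43, 43, 42, 37, 44, 46, 46, 46, 48, 50, 49, 47, 48, 50]
110 289 [90, 48, 41, 46, 44, 49, 46, 46, 45, 44, 44, 47, 42, 41, 41, 42, 38, 40, 44, 39, 43, 44, 46]
111 289 [134, 93, 62, 43, 42, 46, 48, 46, 42, 31, 45, 43, 33, 37, 34, 35, 32, 32, 33, 29, 29, 36, 39]
112 289 [120, 135, 123, 66, 45, 45, 46, 43, 35, 42, 41, 37, 31, 29, 30, 26, 29, 29, 31, 30, 31, 31, 31]
113 289 [91, 124, 157, 125, 78, 51, 41, 36, 36, 39, 30, 31, 33, 32, 29, 30, 29, 29, 28, 30, 30, 33, 27]
114 289 [107, 89, 113, 159, 130, 77, 45, 36, 34, 33, 29, 31, 31, 29, 30, 27, 32, 33, 31, 30, 34, 34, 30]
115 289 [111, 107, 82, 109, 137, 100, 47, 31, 34, 40, 38, 44, 36, 33, 25, 34, 40, 40, 35, 38, 41, 55, 34]
116 289 [110, 112, 107, 90, 91, 50, 33, 33, 39, 52, 57, 59, 57, 48, 34, 45, 40, 41, 38, 34, 45, 71, 43]
117 289 [109, 
[... 5741 characters left out ...]
 138, 142, 142, 143, 145]
137 [33, 29, 28, 27, 27, 26, 21, 49, 141, 141, 127, 144, 146, 141, 134, 153, 155, 145, 139, 132, 133, 136, 136, 138, 136, 146, 158, 154, 148, 166, 141, 173, 167, 146, 157, 153, 145, 135, 138, 138, 138, 138, 140, 143, 143, 144]
140 [36, 40, 31, 31, 28, 25, 25, 25, 36, 60, 156, 139, 142, 155, 143, 143, 147, 148, 149, 151, 151, 135, 153, 158, 156, 153, 155, 154, 151, 152, 153, 152, 146, 136, 137, 136, 131, 133, 136, 139, 139, 141, 141, 143, 144, 146]
143 [28, 28, 29, 30, 34, 33, 43, 47, 44, 35, 43, 112, 110, 108, 108, 109, 109, 110, 109, 110, 110, 113, 112, 112, 111, 109, 108, 107, 107, 103, 103, 102, 99, 102, 134, 137, 137, 137, 138, 139, 140, 142, 145, 146, 145, 146]
```

The numbers agree: lid lower edge at v≈142.3 (predicted 142.6 for home), knob centred as predicted in both views. I'm handing it in.

```bash
python3 -c "
from station import *
print(finish_job())"
```

```text
the job is handed in; nothing more can be done
None
```

The filter is put together on the mug in the order asked (plate, cup, press, lid). Each part met resistance at its expected seated height, and the job was handed in at about 35 s. I checked the seated lid only from pixel values, having used all 14 picture views.

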